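# Wake the bench scanner and read the flat parcel's barcode

### The job

The cordless barcode scanner was left lying on the packing bench and has gone to sleep: set it in its sloping cradle, nose down, and let go, to wake it. Then take it again and read the label of the flat parcel (not the tall carton's) by holding it steady above the label, pointing straight down with the wide head along the label's long side. Finally put it back home in the cradle and let go, gently and without shifting the parcels or the other things on the bench.

Things in the scene. Friction and masses are not known exactly. Their poses are not given: they have to be found in the camera images.
- scanner: Black barcode scanner, T-shaped from above, 32 thick: handle 30 wide (y), from x=-90 (tail) to +30, then a head 64 wide, from x=+30 to +75 (nose). About 0.18 kg, centre of mass near x=+5. Origin on the flat underside; x points out of the nose (the beam), y across, z out of the trigger side. It starts lying on its underside.
- scanner_window (a point): Centre of the scanner's nose window, at (75, 0, 16) in the scanner's frame; same axes as the scanner.
- scanner_aim (a point): The reading point of the beam, 70 mm straight ahead of the window, at (145, 0, 16) in the scanner's frame; same axes as the scanner.
- cradle: Grey fixed cradle, base 150 x 100 x 12. Seat slopes 45 deg down to its +x: low pocket for the head (72 clear between side walls 22 high, end stop 30 high), then a spine 20 wide under the handle, which fingers can straddle; the handle's last 40 mm stand free. Origin on the table, z up. Docked: scanner origin at (0, 0, 80) here, pitched 45 deg, tail about 145 above the table.
- dock (a point): Where the scanner's window centre is when the scanner is home. x = direction of the docked beam (45 degrees below level), y across, z normal to the seat floor; the scanner's axes lie along these when it is home.
- parcel: The flat parcel: brown cardboard box 150 (x) x 110 (y) x 45 high with one white barcode label on top, about 0.6 kg, loose. Origin at the centre of its underside, z up.
- label (a point): Centre of the flat parcel's label (70 x 42), on its top face 46 above the table, off-centre at (25, -18) in the parcel's frame. x along the label's long side (across the bars), z up.
- tall_carton: Bystander: smaller but taller cardboard box 110 x 90 x 85 high, with a similar label on top. Origin at the centre of its underside.
- other_label (a point): Centre of the tall carton's label, on its top 86 above the table. x along its long side, z up. Not to be read.
- tape_dispenser: Bystander: black desk tape dispenser 140 x 60, 86 high. Origin at the centre of its underside.
- label_roll: Bystander: white roll of labels, 80 in diameter, 50 high. Origin at the centre of its underside.

How it is judged (in metres and radians):
On the way, in this order (a step that is already met when the one before it is completed fails the run):
1. Scanner released in its cradle, nose down: window within 10 mm of the dock point, length within 0.12 rad of the slope, still (under 20 mm/s) for 0.5 s (distance between scanner_window and dock below 0.01 m and angle between the x axis of scanner and the x axis of dock, either way round below 0.12 rad and contact force between the fingers and scanner below 0.1 N and linear speed of scanner below 0.02 m/s), for 0.5 s.
2. Held in the fingers: reading point within 20 mm of the flat parcel's label centre, beam within 10 deg of square, wide head within 15 deg of its long side, under 20 mm/s and 0.15 rad/s for 1 s (distance between scanner_aim and label below 0.02 m and angle between the x axis of scanner and the z axis of label, either way round below 0.17 rad and angle between the y axis of scanner and the x axis of label, either way round below 0.26 rad and linear speed of scanner below 0.02 m/s and angular speed of scanner below 0.15 rad/s and contact force between the fingers and scanner above 1 N), for 1 s.
At the end, for the whole second after the job is handed in: The scanner is back home in the cradle, nose down: window within 10 mm of the dock point, its length within 0.12 rad of the cradle's slope, at rest (under 20 mm/s) and not touched by the fingers (all of step 1).
It fails at once if The flat parcel or the tall carton is shifted by more than 15 mm (distance of any of parcel, tall_carton from where it was at the start of the episode above 0.015 m).
It fails at once if The tape dispenser or the label roll is shifted by more than 20 mm (distance of any of tape_dispenser, label_roll from where it was at the start of the episode above 0.02 m).
It fails at once if Wrong label read: scanner still (under 20 mm/s), reading point within 20 mm of the tall carton's label, beam within 10 deg of square to it (distance between scanner_aim and other_label below 0.02 m and angle between the x axis of scanner and the z axis of other_label, either way round below 0.17 rad and linear speed of scanner below 0.02 m/s).
It fails at once if The scanner is dropped or pressed into the cradle with more than 60 N (contact force between scanner and cradle above 60 N).
It also fails if it takes over 64 s, if anything falls off the work surface, if the arm or the gripper's body presses on something with over 40 N, if the wrist force passes 120 N, or if a joint passes its speed limit or range.

### The arm

A 7-joint arm with a two-finger parallel gripper is mounted at the origin on the work surface. World frame = base frame: x ahead of the robot, y to its left, z up, the work surface at z = 0. Lengths are in mm, angles in rad, forces in N, time in s.
With the tool pointing down it reaches from about 400 to 875 mm from the base axis. Payload 4.4 kg.
Tool frame: the origin (TCP) lies on the centre line of the jaws, within the pads' length; the fingertips stand 14 mm ahead of it and the grasp point (between the pads) lies 5 mm behind it (tips_ahead is the distance from the TCP to the fingertips, in mm); z points along the fingers, y is the line along which they close (so a half turn about z gives the same grasp; the last joint's range is limited). The gripper opens to 85 mm and grips with 20 to 120 N. Pads are 22 mm wide; open, the fingers measure 114 mm over their backs; the gripper's body (76 mm by 85 mm) begins 54 mm behind the grasp point. The pads swing forward as they close: fully open they stand 13 mm farther back than shut.
Start: joints at [-1.32, 0.628, 0.038, 1.517, -0.027, 0.996, -0.02], TCP at [202.469, 617.676, 245.313] pointing down, gripper open.
Joint ranges: [-3.06, 3.06], [-0.37, 2.12], [-1.25, 1.32], [0.18, 2.47], [-1.1, 4.24], [0.23, 1.98], [-2.94, 2.94]. Speed limits (rad/s): [2.57, 2.57, 3.14, 3.14, 3.14, 3.14, 3.14].

### API

Orientations are given as [roll, pitch, yaw] about the fixed x, y, z axes, in that order (R = Rz(yaw) Ry(pitch) Rx(roll)).
In Python, from cell import * gives the robot as it stands.
- The arm moves only by the tool move_arm, never from a script. Its argument "rows" is text: rows parted by semicolons, each of 7 numbers parted by spaces: the shift along the tool's x, y, z scaled (see below), then the turn, a rotation vector about the tool's x, y, z scaled (see below), then the closure, from -1 (fully open) to 1 (shut). A call has 1 to 12 rows; each row is the pose to reach, as a shift and turn from the pose commanded when the call began, along the tool's axes at that moment; what a row does not reach only later rows make up. The controller multiplies each number of a shift by 0.3 m and each number of a turn by pi/2 rad. A row lasts 1/12 s, in which the tool goes at most 41.7 mm and 7.16 degrees, less where a joint would pass 70% of its speed; a pose out of reach is approached as far as the arm can. A call with a number of a shift or a turn outside -1 to 1 is refused whole. A call with a gripper value outside its range is refused whole. The fingers move at their own pace and stop on an object; the grip force is fixed at half the most. Time passes only in rows, so rows that repeat a pose let the fingers close. It gives the time, the measured TCP pose, the force, the opening and the grip force at its end, in the units of the state.
- read_state(): the state, without advancing time (a new reading comes with each control period).
- get_image(name): name is "side" or "top"; returns a dict with "img" (480x640x3 uint8, red, green, blue), "vfov" (degrees; the focal length in pixels is half the picture's height over the tangent of half this angle, whatever the lens; pixels are square), "cx", "cy" (the principal point, pixels), "extrinsics" (4x4, takes a point from camera to world coordinates). Camera axes: x right, y up, looking along -z (the intrinsics and any distortion apply to the point x, -y, -z); pixel columns grow to the right and rows downward; lengths in mm; the calibration is good to about 2 mm. A picture is of the moment at which its call begins. There is no depth.
- finish_job(): hands the job in; it is judged then, once.
The state is a dict: "clock": time; "qpos": joint angles; "qd": joint speeds; "tau": joint torques, N m; "eef_pos": TCP position; "tool_rot": TCP orientation; "force": force on the tool from outside, world axes, zero at the start; "torque": the same for the moment, N m; "width": finger opening in mm; "gripper_force": force on a finger pad.
Only numpy, scipy, OpenCV 4.12 (cv2) and the standard library are available. Lean on these libraries where they do the work, as an engineer would, in place of code of your own. Each camera call takes 0.05 s, during which the arm holds its last target. There are 200 camera calls.

## Working session

There is one attempt and no reset: what is moved stays moved. The work goes in short steps, Python scripts to look and compute and a tool call to move; the robot and the scene stay as the last step left them, time stands still between calls to the robot, and variables do not carry over. Pictures are saved under pics/ and viewed, at most 12 in all, crops included, and the job is handed in when it is done.

Besides the shell and the picture viewer there is one more tool, called after "Request:" as name(argument=value, ...), one argument or row to a line, values as JSON. move_arm: Moves the arm, as the interface text tells. Its arguments: {"type":"object","properties":{"rows":{"type":"string"}},"required":["rows"]}

```bash
mkdir -p pics; ls; python3 - <<'E'
from cell import *
import cv2,numpy as np
for n in("top","side"):
    g=get_image(n); cv2.imwrite(f"pics/{n}0.png",g["img"][:,:,::-1]); print(n,g["vfov"],g["cx"],g["cy"],np.round(g["extrinsics"],4).tolist(),[k for k in g])
s=read_state(); print(s)
E
```

```text
pics
top 43.02234102198706 313.78895887788013 230.70515397667893 [[-0.0138, 0.9961, -0.087, 457.6188], [-0.9998, -0.0153, -0.0158, -62.598], [-0.017, 0.0868, 0.9961, 1570.4477], [0.0, 0.0, 0.0, 1.0]] ['img', 'vfov', 'cx', 'cy', 'extrinsics']
side 51.632623367833645 317.8303288631884 240.81489725984926 [[0.8094, 0.4567, -0.3692, 171.5865], [-0.587, 0.6087, -0.5338, -624.1094], [-0.019, 0.6488, 0.7608, 924.0658], [0.0, 0.0, 0.0, 1.0]] ['img', 'vfov', 'cx', 'cy', 'extrinsics']
{'clock': 0.1, 'qpos': array([-1.31982288,  0.62922232,  0.03846861,  1.51823785, -0.02699284,
        0.99631274, -0.01999972]), 'qd': array([ 0.00010128, -0.00284492, -0.00080117, -0.00230513, -0.00186097,
        0.00276642, -0.00036184]), 'tau': array([ 2.47608776e-03, -5.64539051e+01,  1.23028535e+00, -1.93975085e+01,
        1.12722165e-02,  5.40703477e-03, -2.98176566e-06]), 'eef_pos': array([202.29898411, 617.16927728, 244.51140752]), 'tool_rot': array([-3.13993134e+00,  3.44389303e-05,  2.82480480e+00]), 'force': array([0.1226047 , 1.00464307, 0.45446239]), 'torque': array([-0.02414697, -0.04298757, -0.04123542]), 'gripper_force': 0.0, 'width': 85.35096456429395}
```

View pics/top0.png

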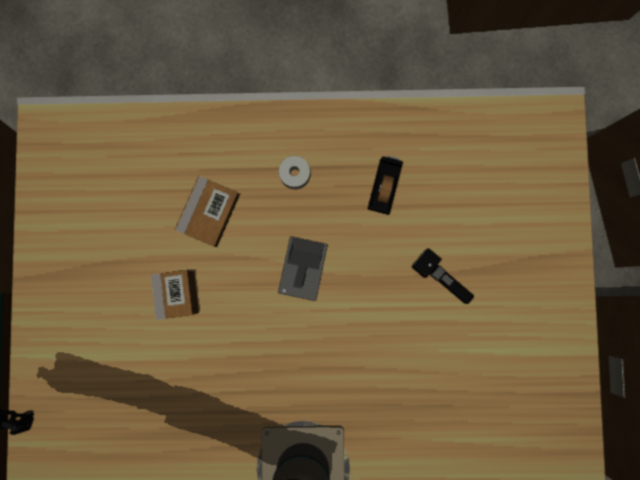

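View pics/side0.png

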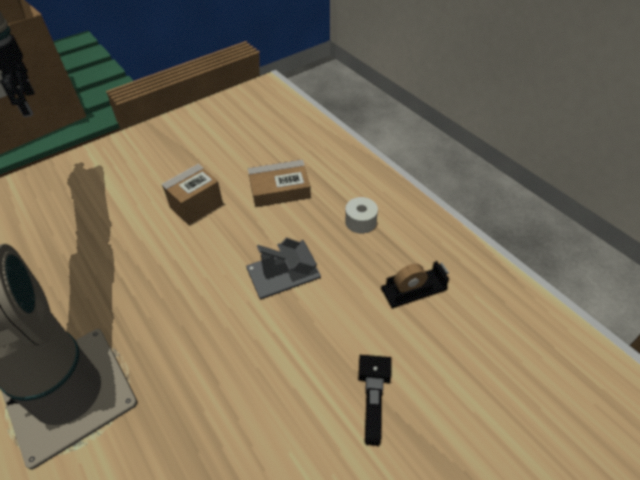

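The top view shows the scanner with its head at (427,262) and tail at (470,300), and the cradle at (303,268) with its pocket towards the top. The flat parcel is at (208,212), the tall carton at (175,294), the roll at (294,171) and the tape at (386,185). The side view agrees.

```bash
cat > h.py <<'E'
import numpy as np,cv2
from cell import *
def K(g):
    f=240/np.tan(np.radians(g["vfov"]/2)); return f
def ray(g,u,v):
    f=K(g);E=np.array(g["extrinsics"]);d=E[:3,:3]@np.array([(u-g["cx"])/f,-(v-g["cy"])/f,-1.]);return E[:3,3],d
def onz(g,uv,z):
    o,d=ray(g,*uv);return o+d*(z-o[2])/d[2]
def proj(g,p):
    E=np.array(g["extrinsics"]);c=E[:3,:3].T@(np.asarray(p,float)-E[:3,3]);f=K(g);return np.array([g["cx"]-f*c[0]/c[2],g["cy"]+f*c[1]/c[2]])
def tri(g1,a,g2,b):
    o1,d1=ray(g1,*a);o2,d2=ray(g2,*b);d1/=np.linalg.norm(d1);d2/=np.linalg.norm(d2)
    s=np.linalg.lstsq(np.c_[d1,-d2],o2-o1,rcond=None)[0];p,q=o1+s[0]*d1,o2+s[1]*d2
    return (p+q)/2,np.linalg.norm(p-q)
E
python3 - <<'E'
from h import *
import cell
print([k for k in dir(cell) if k[0]!='_'])
t=get_image("top");s=get_image("side")
def crop(g,x,y,w,h,k): return cv2.resize(g["img"][y:y+h,x:x+w,::-1],None,fx=k,fy=k,interpolation=cv2.INTER_CUBIC)
a=crop(t,270,225,70,85,6);b=crop(s,235,225,95,85,6)
c=np.zeros((510,990,3),np.uint8);c[:,:420]=a;c[:,420:]=b
cv2.imwrite("pics/c1.png",cv2.resize(np.clip(c[:]*1.6,0,255).astype(np.uint8),(792,408)))
im=t["img"].astype(int)
# white label components & dark scanner
def comps(g,m,box,amin):
    n,l,st,c=cv2.connectedComponentsWithStats(m.astype(np.uint8))
    for i in range(1,n):
        if st[i,4]>=amin and box[0]<c[i][0]<box[2] and box[1]<c[i][1]<box[3]:
            pts=np.argwhere(l==i)[:,::-1].astype(np.float32);print(st[i],c[i].round(1),np.round(cv2.boxPoints(cv2.minAreaRect(pts)),1).tolist())
for g,bx,bl in((t,(400,235,490,320),(195,180,240,225)),(s,(340,340,410,450),(270,165,310,195))):
    im=g["img"].astype(int);mx=im.max(2);sat=mx-im.min(2)
    print("scan");comps(g,(mx<75),bx,100)
    print("label");m=cv2.morphologyEx(((sat<45)&(mx>120)).astype(np.uint8),cv2.MORPH_CLOSE,np.ones((3,3)));comps(g,m,bl,40)
E
```

```text
['MotionError', 'finish_job', 'get_image', 'read_state', 'tips_ahead']
scan
[ 412  249   62   55 1102] [440.4 274.9] [[410.5, 266.29998779296875], [427.29998779296875, 246.6999969482422], [478.79998779296875, 290.79998779296875], [462.0, 310.3999938964844]]
label
[204 189  25  31 208] [216.  203.5] [[202.60000610351562, 213.60000610351562], [213.89999389648438, 187.8000030517578], [229.1999969482422, 194.5], [217.89999389648438, 220.3000030517578]]
scan
[359 355  32  28 760] [374.5 368. ] [[357.8999938964844, 380.6000061035156], [359.3999938964844, 354.6000061035156], [391.1000061035156, 356.29998779296875], [389.70001220703125, 382.3999938964844]]
[365 387  17  59 792] [372.8 418.3] [[364.5, 444.70001220703125], [366.0, 386.8999938964844], [381.5, 387.29998779296875], [379.8999938964844, 445.1000061035156]]
label
[248 160  57  15 398] [275.4 166.7] [[247.10000610351562, 167.60000610351562], [303.20001220703125, 158.6999969482422], [304.29998779296875, 165.6999969482422], [248.3000030517578, 174.60000610351562]]
[274 172  30  16 254] [288.3 179.4] [[273.3999938964844, 175.10000610351562], [301.79998779296875, 170.60000610351562], [303.79998779296875, 183.1999969482422], [275.3999938964844, 187.6999969482422]]
```

View pics/c1.png

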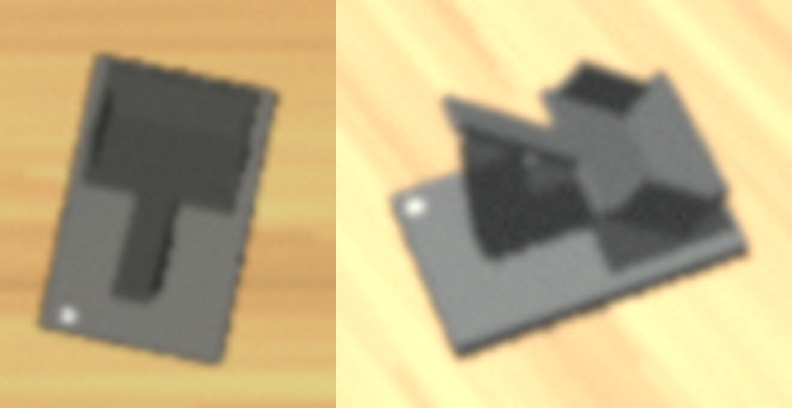

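```bash
python3 - <<'E'
from h import *
t=get_image("top");s=get_image("side")
np.set_printoptions(suppress=True,precision=1)
def rect(g,pix,z):
    P=np.array([onz(g,p,z) for p in pix]);e=[np.linalg.norm(P[i]-P[(i+1)%4]) for i in range(4)]
    d=P[1]-P[0] if e[0]>e[1] else P[2]-P[1];return P.mean(0),np.array(e),np.degrees(np.arctan2(d[1],d[0])),P
# hulls on the plane, subpixel corrected masks
def hull_rect(g,m,box,z):
    x0,y0,x1,y1=box;mm=np.zeros(m.shape,np.uint8);mm[y0:y1,x0:x1]=m[y0:y1,x0:x1]
    n,l,st,c=cv2.connectedComponentsWithStats(mm);i=1+st[1:,4].argmax()
    pts=np.argwhere(l==i)[:,::-1];P=np.array([onz(g,p,z)[:2] for p in pts],np.float32)
    r=cv2.minAreaRect(P);return np.array(r[0]),np.array(r[1]),r[2],pts,P
im=t["img"].astype(int);mx=im.max(2);sat=mx-im.min(2)
print("scan",hull_rect(t,(mx<75),(400,235,490,320),16)[:3])
_,_,_,pts,P=hull_rect(t,(mx<75),(400,235,490,320),16)
# axis from handle: PCA along the length bins
a=np.radians(hull_rect(t,(mx<75),(400,235,490,320),16)[2])
for z in(0,12): print("cradle",z,hull_rect(t,((sat<22)&(mx<190)&(mx>20)),(265,225,345,312),z)[:3])
print("label top",rect(t,[[202.6,213.6],[213.9,187.8],[229.2,194.5],[217.9,220.3]],46)[:3])
print("label side",rect(s,[[273.4,175.1],[301.8,170.6],[303.8,183.2],[275.4,187.7]],46)[:3])
print("parcel top");
c=[(97,53),(277,93),(220,363),(40,327)]
print(rect(t,[(270-.4+x/4.8,225-.4+y/4.8) for x,y in c],12))
c=[(392,195),(457,345),(745,238)]
print([onz(s,(235-.4+(x-336)/4.8,225-.4+y/4.8),12) for x,y in c])
L=[(67,315),(415,206)]
print("led",tri(t,(270-.4+67/4.8,225-.4+315/4.8),s,(235-.4+(415-336)/4.8,225-.4+206/4.8)))
# spine tail top ends: top (112,298),(155,300); side: spine top corner
def T(x,y): return (270-.4+x/4.8,225-.4+y/4.8)
def S(x,y): return (235-.4+(x-336)/4.8,225-.4+y/4.8)
print("stop corners?",[onz(t,T(97,53),44),onz(t,T(277,93),44)])
print("wall tops side->",tri(t,T(83,185),s,S(543,95)))
# scanner side: head rect, tail rect
for q in ([357.9,380.6],[359.4,354.6],[391.1,356.3],[389.7,382.4],[364.5,444.7],[379.9,445.1]): print(onz(s,q,32)[:2])
print("parcel/carton/others");
for n,z,c in(("carton",85,[(152,274),(196,270),(197,316),(155,319)]),("parcel",45,[(200,177),(239,192),(216,246),(176,231)])): print(n,rect(t,c,z)[:3])
print("tape",rect(t,[(383,157),(402,160),(389,213),(369,209)],40)[:3],"roll",onz(t,(294,171),25))
E
```

```text
scan (array([ 467. , -367.8]), array([170.1,  66. ]), 48.21864700317383)
cradle 0 (array([498.7,  -7.5]), array([ 98. , 148.4]), 77.52885437011719)
cradle 12 (array([498.4,  -7.9]), array([ 97.3, 147.3]), 77.52885437011719)
label top (array([662.4, 208.2,  46. ]), array([71.4, 42.7, 71.3, 42.6]), np.float64(-23.62982867172584))
label side (array([661.1, 208.9,  46. ]), array([76.1, 49.2, 74.3, 48.7]), np.float64(-23.74641858634643))
parcel top
(array([498.5,  -8.1,  12. ]), array([ 98.7, 146.5,  97.5, 148.9]), np.float64(167.20328630115188), array([[582. ,  23.9,  12. ],
       [559.1, -72.1,  12. ],
       [416.2, -39.7,  12. ],
       [436.5,  55.7,  12. ]]))
[array([437.2,  55.4,  12. ]), array([416.6, -38.1,  12. ]), array([559.1, -68. ,  12. ])]
led (array([442.4,  41.3,  14. ]), np.float64(0.6604996281963654))
stop corners? [array([579.5,  22.1,  44. ]), array([557. , -71.9,  44. ])]
wall tops side-> (array([510.7,  28.7,  60.1]), np.float64(1.832372732483123))
[ 460.4 -326.9]
[ 497.  -286.4]
[ 544.6 -326.3]
[ 506.5 -365.5]
[ 395.  -426.2]
[ 416.2 -442.6]
parcel/carton/others
carton (array([436.2, 301.2,  85. ]), array([108.2, 111.5, 102.5, 109.5]), np.float64(-178.57556519929048))
parcel (array([644.1, 229.1,  45. ]), array([107.1, 148.2, 108.7, 149.7]), np.float64(156.7832619596769))
tape (array([ 705.7, -222.5,   40. ]), array([ 48.8, 139.9,  51.4, 138.1]), np.float64(164.95146625218825)) roll [747.5  10.6  25. ]
```

Measured poses:

| Item | Position (mm) | Yaw |
|---|---|---|
| Scanner origin | (471.5, -362.3) | 48.2° |
| Cradle | (498.5, -8) | -12.5° |
| Label | (662, 208.5) | long side at -23.7° |

The sizes agree with those given, so I'll start moving.

```bash
cat >> h.py <<'E'
from scipy.spatial.transform import Rotation as Ro
def Rot(xaxis,zaxis):
    z=np.array(zaxis,float);z/=np.linalg.norm(z);x=np.array(xaxis,float);x-=z*(x@z);x/=np.linalg.norm(x);return np.c_[x,np.cross(z,x),z]
def down(yt): a=np.radians(yt+90);return Rot([np.cos(a),np.sin(a),0],[0,0,-1])
def step(p0,R0,p1,R1):
    d=R0.T@(np.array(p1)-p0)/300;r=Ro.from_matrix(R0.T@R1).as_rotvec()/(np.pi/2)
    print("shift",d.round(4),"turn",r.round(4),"mm %.0f deg %.0f"%(np.linalg.norm(d)*300,np.linalg.norm(r)*90))
def cur():
    s=read_state();return s,np.array(s["eef_pos"]),Ro.from_euler("xyz",s["tool_rot"]).as_matrix()
E
python3 - <<'E'
from h import *
s,p,R=cur()
W=[([400,450,300],48),([560,200,300],20),([560,-100,300],-10),([450,-385,200],-41.8)]
for q,y in W:
    R1=down(y);step(p,R,q,R1);p,R=np.array(q),R1
E
```

```text
shift [-0.7998 -0.3254 -0.1832] turn [-4.00e-04  1.00e-04  2.65e-01] mm 265 deg 24
shift [-0.954  -0.2624  0.    ] turn [0.     0.     0.3111] mm 297 deg 28
shift [-0.9397 -0.342   0.    ] turn [0.     0.     0.3333] mm 300 deg 30
shift [-0.9992 -0.1961  0.3333] turn [0.     0.     0.3533] mm 321 deg 32
```

Request:
move_arm(
  rows="-.1 -.04 -.02 0 0 .03 -1;-.2 -.08 -.05 0 0 .07 -1;-.3 -.12 -.07 0 0 .1 -1;-.4 -.16 -.09 0 0 .13 -1;-.5 -.2 -.11 0 0 .17 -1;-.6 -.25 -.14 0 0 .2 -1;-.7 -.29 -.16 0 0 .23 -1;-.8 -.325 -.18 0 0 .265 -1",
)

```text
clock: 0.97
eef_pos: [401.2, 448.8, 299.9]
tool_rot: [3.141, -0.0, 2.406]
force: [0.3, -0.4, -0.4]
width: 85.7
gripper_force: 0.0
```

Request:
move_arm(
  rows="-.12 -.03 0 0 0 .04 -1;-.24 -.06 0 0 0 .08 -1;-.36 -.1 0 0 0 .12 -1;-.48 -.13 0 0 0 .16 -1;-.6 -.16 0 0 0 .2 -1;-.72 -.2 0 0 0 .24 -1;-.84 -.23 0 0 0 .28 -1;-.95 -.26 0 0 0 .31 -1",
)

```text
clock: 1.63
eef_pos: [560.7, 199.3, 299.5]
tool_rot: [3.141, 0.0, 1.918]
force: [0.7, -0.3, -0.1]
width: 85.5
gripper_force: 0.0
```

Request:
move_arm(
  rows="-.12 -.04 0 0 0 .04 -1;-.24 -.09 0 0 0 .08 -1;-.36 -.13 0 0 0 .12 -1;-.48 -.17 0 0 0 .16 -1;-.6 -.22 0 0 0 .2 -1;-.72 -.26 0 0 0 .25 -1;-.84 -.3 0 0 0 .29 -1;-.94 -.34 0 0 0 .33 -1",
)

```text
clock: 2.3
eef_pos: [560.7, -101.3, 299.6]
tool_rot: [3.141, 0.001, 1.399]
force: [-0.3, -0.5, -0.6]
width: 85.1
gripper_force: 0.0
```

```bash
python3 - <<'E'
from h import *
s,p,R=cur();print(s["clock"],s["qpos"].round(3),p,s["tool_rot"])
step(p,R,[450,-385,150],down(-41.8))
E
```

```text
2.3 [-0.188  0.491  0.488  1.687 -0.261  1.027  0.214] [ 560.72875502 -101.25307187  299.60639075] [3.14061072e+00 7.53174593e-04 1.39867995e+00]
shift [-0.9947 -0.2021  0.4992] turn [7.000e-04 3.000e-04 3.549e-01] mm 339 deg 32
```

Request:
move_arm(
  rows="-.1 -.02 .05 0 0 .035 -1;-.2 -.04 .1 0 0 .07 -1;-.3 -.06 .15 0 0 .1 -1;-.4 -.08 .2 0 0 .14 -1;-.5 -.1 .25 0 0 .18 -1;-.6 -.12 .3 0 0 .21 -1;-.7 -.14 .35 0 0 .25 -1;-.8 -.16 .4 0 0 .28 -1;-.9 -.18 .45 0 0 .32 -1;-.995 -.2 .5 0 0 .355 -1;-.995 -.2 .5 0 0 .355 -1",
)

```text
clock: 3.22
eef_pos: [446.7, -388.6, 147.2]
tool_rot: [-3.14, 0.006, 0.835]
force: [-1.4, -0.2, -0.1]
width: 85.4
gripper_force: 0.0
```

```bash
python3 - <<'E'
from h import *
s,p,R=cur();print(s["clock"],s["qpos"].round(3),p,s["tool_rot"])
step(p,R,[444.8,-392.1,17],down(-41.8))
E
```

```text
3.2167 [ 0.348  0.727  0.52   1.785 -0.489  0.763  0.384] [ 446.73911502 -388.640182    147.23080501] [-3.14021752  0.00593535  0.83521203]
shift [-0.0103  0.0035  0.4342] turn [-0.0009  0.0038 -0.0038] mm 130 deg 0
```

Request:
move_arm(
  rows="-.01 .003 .08 0 .004 -.004 -1;-.01 .003 .16 0 .004 -.004 -1;-.01 .003 .24 0 .004 -.004 -1;-.01 .003 .32 0 .004 -.004 -1;-.01 .003 .38 0 .004 -.004 -1;-.01 .003 .42 0 .004 -.004 -1;-.01 .003 .434 0 .004 -.004 -1;-.01 .003 .434 0 .004 -.004 -1",
)

```text
clock: 3.88
eef_pos: [450.3, -385.1, 18.4]
tool_rot: [-3.14, -0.006, 0.852]
force: [-0.6, 0.3, 0.2]
width: 85.4
gripper_force: 0.0
```

Request:
move_arm(
  rows="0 0 0 0 0 0 1;0 0 0 0 0 0 1;0 0 0 0 0 0 1;0 0 0 0 0 0 1;0 0 0 0 0 0 1;0 0 0 0 0 0 1;0 0 0 0 0 0 1",
)

```text
clock: 4.47
eef_pos: [451.1, -385.9, 20.1]
tool_rot: [3.14, -0.006, 0.852]
force: [0.2, -0.0, 6.7]
width: 28.9
gripper_force: 61.6
```

Request:
move_arm(
  rows="0 0 -.04 0 0 0 1;0 0 -.12 0 0 0 1;0 0 -.22 0 0 0 1;0 0 -.34 0 0 0 1;0 0 -.46 0 0 0 1;0 0 -.58 0 0 0 1;0 0 -.68 0 0 0 1;0 0 -.75 0 0 0 1;0 0 -.78 0 0 0 1;0 0 -.78 0 0 0 1",
)

```text
clock: 5.3
eef_pos: [450.1, -387.2, 255.3]
tool_rot: [3.138, -0.007, 0.852]
force: [-0.5, -0.3, -3.0]
width: 29.0
gripper_force: 60.6
```

```bash
cat >> h.py <<'E'
def Rs_dock(yaw=-12.5,pitch=45): return Ro.from_euler("zy",[yaw,pitch],degrees=True).as_matrix()
F=np.diag([1.,-1,-1])
def dock_tcp(g,up=0,c=(498.5,-8,80),yaw=-12.5,A=F):  # g: tcp in scanner frame, A: tool rot in scanner frame
    R=Rs_dock(yaw);return np.array(c)+[0,0,up]+R@np.array(g),R@A
E
python3 - <<'E'
from h import *
s,p,R=cur();print(s["clock"],s["qpos"].round(3),p,s["tool_rot"],s["width"])
t=get_image("top");cv2.imwrite("pics/l1.png",cv2.resize(t["img"][200:350,360:520,::-1],None,fx=4,fy=4,interpolation=cv2.INTER_CUBIC))
g=(-31,0,20);p1,R1=dock_tcp(g,100);print(p1,R1)
mid=Ro.from_matrix(R).as_rotvec()
from scipy.spatial.transform import Slerp
S=Slerp([0,1],Ro.from_matrix([R,R1]));pm=(p+p1)/2;step(p,R,pm,S(.5).as_matrix());step(pm,S(.5).as_matrix(),p1,R1)
E
```

```text
5.3 [ 0.299  0.598  0.598  1.684 -0.4    0.981  0.323] [ 450.08351165 -387.20465558  255.28563666] [ 3.13783988 -0.0065332   0.85191899] 28.97256739612163
[491.24142428  -1.29037197 215.54284696] [[ 6.90345527e-01 -1.53045919e-01 -7.07106781e-01]
 [-2.16439614e-01 -9.76296007e-01 -1.38777878e-17]
 [-6.90345527e-01  1.53045919e-01 -7.07106781e-01]]
shift [ 0.5288 -0.3722  0.0683] turn [ 0.0816 -0.2513  0.3222] mm 195 deg 38
shift [ 0.2848 -0.5835 -0.0347] turn [ 0.0816 -0.2513  0.3222] mm 195 deg 38
```

View pics/l1.png

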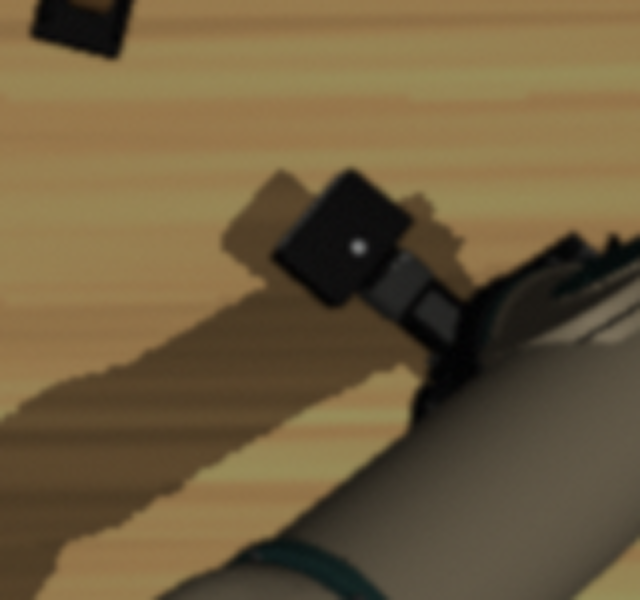

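The scanner is held: the head is at crop pixels (270–410, 168–305) with the nose edge centred at (310,213). I'll check the in-hand offset and fix the Euler order.

```bash
sed -i 's/from_euler("zy"/from_euler("ZY"/' h.py; python3 - <<'E'
from h import *
s,p,R=cur()
t=get_image("top")
for a in ((350,168),(270,258),(335,305),(410,215)): print((R.T@(onz(t,(360-.4+a[0]/4,200-.4+a[1]/4),267)-p)).round(1))
g=(-31,0,20);p1,R1=dock_tcp(g,100);print(p1,R1.round(3))
from scipy.spatial.transform import Slerp
S=Slerp([0,1],Ro.from_matrix([R,R1]));pm=(p+p1)/2;step(p,R,pm,S(.5).as_matrix());step(pm,S(.5).as_matrix(),p1,R1)
E
```

```text
[107.   31.6 -13. ]
[109.  -33.1 -13. ]
[ 66.8 -30.  -13.3]
[ 66.8  32.8 -13.2]
[490.9061992   -6.31649489 216.06244584] [[ 0.69  -0.216 -0.69 ]
 [-0.153 -0.976  0.153]
 [-0.707 -0.    -0.707]]
shift [ 0.5216 -0.3651  0.0654] turn [ 0.1326 -0.2272  0.3228] mm 192 deg 37
shift [ 0.2908 -0.57    0.0161] turn [ 0.1326 -0.2272  0.3228] mm 192 deg 37
```

Request:
move_arm(
  rows=".05 -.035 .006 .013 -.022 .032 1;.12 -.085 .015 .03 -.05 .075 1;.2 -.14 .025 .05 -.085 .12 1;.28 -.195 .035 .07 -.12 .17 1;.36 -.25 .045 .09 -.155 .22 1;.44 -.31 .055 .11 -.19 .27 1;.5 -.35 .06 .127 -.217 .31 1;.52 -.365 .065 .133 -.227 .323 1",
)

```text
clock: 6.07
eef_pos: [471.4, -191.1, 230.7]
tool_rot: [-3.016, 0.392, 0.368]
force: [0.0, -0.5, -2.6]
width: 28.6
gripper_force: 60.5
```

Request:
move_arm(
  rows=".03 -.06 0 .013 -.022 .032 1;.07 -.14 .004 .032 -.055 .08 1;.12 -.23 .006 .053 -.09 .13 1;.16 -.32 .01 .075 -.13 .18 1;.205 -.4 .012 .094 -.16 .23 1;.245 -.48 .014 .112 -.19 .27 1;.275 -.54 .016 .125 -.215 .305 1;.29 -.57 .016 .133 -.227 .323 1;.29 -.57 .016 .133 -.227 .323 1;.29 -.57 .016 .133 -.227 .323 1",
)

```text
clock: 6.9
eef_pos: [490.0, -7.3, 214.2]
tool_rot: [3.141, 0.788, -0.218]
force: [0.0, -0.5, -2.0]
width: 28.9
gripper_force: 60.5
```

```bash
python3 - <<'E'
from h import *
s,p,R=cur();print(s["clock"],s["qpos"].round(3),p,s["force"])
p1,R1=dock_tcp((-32.5,0,20),100);step(p,R,p1,R1)
t=get_image("top");q=get_image("side")
a=cv2.resize(t["img"][200:320,240:380,::-1],(560,480),interpolation=cv2.INTER_CUBIC)
b=cv2.resize(q["img"][150:320,200:400,::-1],(565,480),interpolation=cv2.INTER_CUBIC)
cv2.imwrite("pics/d1.png",cv2.resize(np.hstack([a,b]),(790,337)))
E
```

```text
6.9 [-0.366  1.05   0.885  1.399 -0.534  1.821 -1.164] [489.97309667  -7.29912449 214.23142934] [ 0.04338727 -0.47987752 -2.01367095]
shift [-0.0077 -0.0039 -0.0059] turn [ 0.      0.0019 -0.0001] mm 3 deg 0
```

View pics/d1.png

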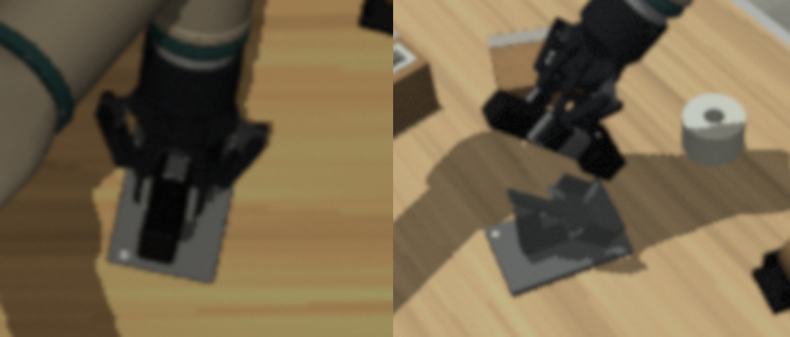

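The gripper and scanner are lined up over the cradle, with the handle along the spine. I'll lower it.

Request:
move_arm(
  rows=".03 -.004 .03 0 .002 0 1;.065 -.004 .065 0 .002 0 1;.1 -.004 .1 0 .002 0 1;.13 -.004 .13 0 .002 0 1;.15 -.004 .15 0 .002 0 1;.157 -.004 .159 0 .002 0 1;.157 -.004 .159 0 .002 0 1;.157 -.004 .159 0 .002 0 1",
)

```text
clock: 7.67
eef_pos: [490.4, -5.9, 149.1]
tool_rot: [-3.141, 0.783, -0.219]
force: [-0.8, -0.1, -2.5]
width: 28.9
gripper_force: 60.5
```

```bash
python3 - <<'E'
from h import *
s,p,R=cur();print(s["clock"],s["qpos"].round(3),p,s["force"])
for u in(12,2):p1,R1=dock_tcp((-32.5,0,20),u);step(p,R,p1,R1)
E
```

```text
7.6667 [-0.36   1.127  0.856  1.427 -0.585  1.73  -1.151] [490.42922497  -5.87629658 149.13050395] [-0.81685322 -0.06955505 -2.49852495]
shift [0.0459 0.0011 0.0484] turn [-0.0007 -0.0014 -0.0004] mm 20 deg 0
shift [0.0694 0.0011 0.0721] turn [-0.0007 -0.0014 -0.0004] mm 30 deg 0
```

Request:
move_arm(
  rows=".008 0 .008 0 0 0 1;.018 .001 .018 0 0 0 1;.028 .001 .028 0 -.001 0 1;.036 .001 .037 0 -.001 0 1;.043 .001 .045 0 -.001 0 1;.05 .001 .053 0 -.001 0 1;.057 .001 .06 0 -.001 0 1;.062 .001 .065 0 -.001 0 1;.066 .001 .069 0 -.001 0 1;.066 .001 .069 0 -.001 0 1;.066 .001 .069 0 -.001 0 1",
)

```text
clock: 8.58
eef_pos: [487.3, -5.5, 124.0]
tool_rot: [-3.141, 0.793, -0.221]
force: [-5.6, 2.0, 13.0]
width: 28.5
gripper_force: 61.5
```

```bash
python3 - <<'E'
from h import *
s,p,R=cur();print(s["clock"],p,s["force"],s["torque"],s["tool_rot"])
p1,R1=dock_tcp((-32.5,0,20),0);step(p,R,p1,R1)
E
```

```text
8.5833 [487.25873693  -5.50542808 124.01804833] [-5.59342926  1.99939653 13.04399428] [0.45253587 1.73549126 0.04787216] [-3.14075148  0.79297588 -0.22089604]
shift [ 0.0226 -0.      0.0098] turn [-0.0018  0.0048 -0.0012] mm 7 deg 0
```

```bash
python3 - <<'E'
from h import *
t=get_image("top");q=get_image("side")
a=cv2.resize(t["img"][220:320,260:350,::-1],(450,500),interpolation=cv2.INTER_CUBIC)
b=cv2.resize(q["img"][210:310,220:340,::-1],(600,500),interpolation=cv2.INTER_CUBIC)
o=np.clip(np.hstack([a,b])*1.8,0,255).astype(np.uint8)
cv2.imwrite("pics/d2.png",cv2.resize(o,(798,380)))
E
```

```text
(no output)
```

View pics/d2.png

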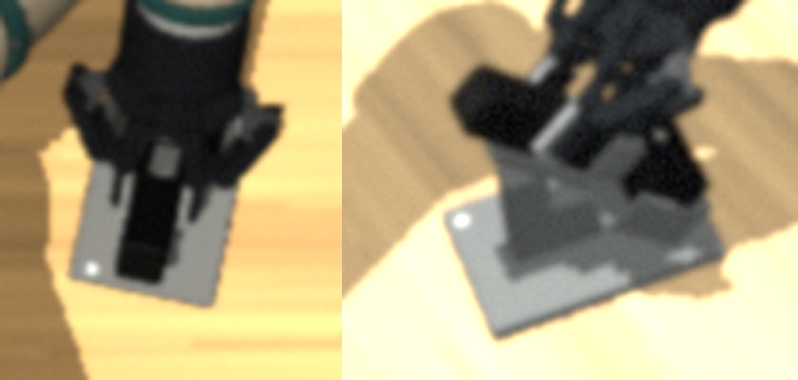

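```bash
python3 - <<'E'
from h import *
out=[]
for n,(x0,y0,w,h) in (("top",(278,228,58,50)),("side",(275,232,58,50))):
    g=get_image(n);im=cv2.imread(f"pics/{n}0.png")[y0:y0+h,x0:x0+w]
    im=np.clip(im.astype(float)*2.2,0,255).astype(np.uint8);im=cv2.resize(im,None,fx=6.8,fy=6.8,interpolation=cv2.INTER_CUBIC)
    R=Rs_dock()
    for P,c in(([75,36,30],(0,0,255)),([75,-36,30],(0,0,255)),([75,36,0],(0,255,0)),([75,-36,0],(0,255,0)),([30,36,22],(255,0,0)),([30,-36,22],(255,0,0)),([30,36,0],(255,255,0)),([-50,10,0],(255,0,255)),([-50,-10,0],(255,0,255))):
        u=(proj(g,np.array([498.5,-8,80])+R@np.array(P))-[x0,y0]+.5)*6.8
        cv2.circle(im,tuple(int(v) for v in u),3,c,-1)
    out.append(im)
cv2.imwrite("pics/m.png",np.hstack(out))
E
```

```text
(no output)
```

View pics/m.png

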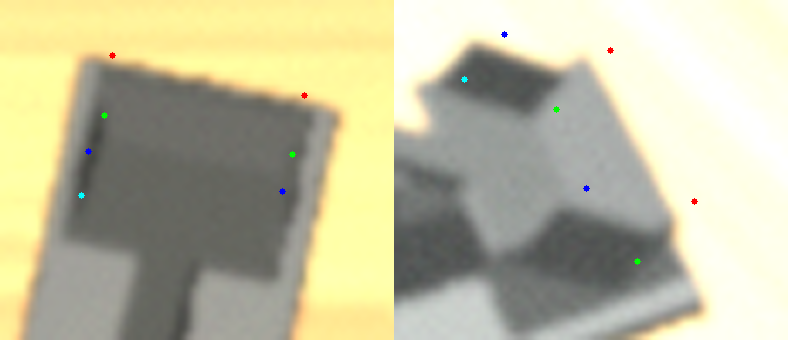

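```bash
python3 - <<'E'
from h import *
t=get_image("top");q=get_image("side");R=Rs_dock()
T=lambda x,y:(278-.5+x/6.8,228-.5+y/6.8)
S=lambda x,y:(275-.5+(x-394)/6.8,232-.5+y/6.8)
for n,a,b in (("stop top L",(100,65),(585,62)),("stop top R",(318,106),(672,222)),("stop bot L",(98,133),(541,116)),("far wall back top",(64,238),(418,90)),("wall R back",(277,278),(497,255)),):
    p,e=tri(t,T(*a),q,S(*b));print(n,p.round(1),round(e,1),"cradle",(Ro.from_euler("Z",12.5,degrees=True).apply(p-[498.5,-8,0])).round(1),"seat frame",(R.T@(p-[498.5,-8,80])).round(1))
E
```

```text
stop top L [574.3  17.3  39.9] 4.1 cradle [68.6 41.1 39.9] seat frame [76.9 41.1 20.1]
stop top R [556.  -62.5  46.8] 7.3 cradle [ 67.9 -40.8  46.8] seat frame [ 71.5 -40.8  24.6]
stop bot L [552.2  17.8  25.6] 1.1 cradle [46.9 36.8 25.6] seat frame [71.6 36.8 -5.3]
far wall back top [512.   29.   57.7] 1.0 cradle [ 5.1 39.  57.7] seat frame [ 19.4  39.  -12.1]
wall R back [494.7 -47.9  61.3] 2.4 cradle [  4.9 -39.7  61.3] seat frame [ 16.7 -39.7  -9.7]
```

The seat is about 8 mm closer to the robot than the base centre suggested: the nose met the stop with the floor still below. I'll back off along the slope, then lower along the seat normal.

Request:
move_arm(
  rows="-.007 0 0 0 0 0 1;-.013 0 0 0 0 0 1;-.013 0 .004 0 0 0 1;-.013 0 .008 0 0 0 1;-.013 0 .012 0 0 0 1;-.013 0 .015 0 0 0 1;-.013 0 .015 0 0 0 1;-.013 0 .015 0 0 0 1",
)

```text
clock: 9.55
eef_pos: [483.5, -4.4, 120.2]
tool_rot: [-3.14, 0.786, -0.219]
force: [-4.2, 1.0, 3.7]
width: 29.0
gripper_force: 60.9
```

```bash
python3 - <<'E'
from h import *
s,p,R=cur();print(s["clock"],p,s["force"],R.T@s["force"],s["tool_rot"])
p1,R1=dock_tcp((-32.5,0,20),0,c=(490.7,-6.3,80));step(p,R,p1,R1)
E
```

```text
9.55 [483.52964538  -4.39531792 120.21082638] [-4.15899606  1.03914541  3.73761192] [-5.67284127 -0.11076317  0.39168567] [-3.14046644  0.78614058 -0.21889837]
shift [0.0039 0.001  0.0106] turn [-0.001   0.0005 -0.0003] mm 3 deg 0
```

Request:
move_arm(
  rows="-.004 0 .003 0 0 0 1;-.005 0 .006 0 0 0 1;-.005 0 .009 0 0 0 1;-.005 0 .012 0 0 0 1;-.005 0 .012 0 0 0 1;-.005 0 .012 0 0 0 1",
)

```text
clock: 10.05
eef_pos: [480.7, -3.8, 118.1]
tool_rot: [-3.14, 0.784, -0.218]
force: [-0.0, 0.7, -1.6]
width: 29.3
gripper_force: 60.6
```

```bash
python3 - <<'E'
from h import *
s,p,R=cur();print(s["clock"],p,s["force"],R.T@s["force"],s["tool_rot"])
E
```

```text
10.05 [480.73785087  -3.77442204 118.0538785 ] [-0.02889989  0.66863946 -1.56154914] [ 0.98000082 -0.64502728  1.22877493] [-3.14036423  0.78384903 -0.21815867]
```

Request:
move_arm(
  rows="0 0 .004 0 0 0 1;0 0 .007 0 0 0 1;0 0 .01 0 0 0 1;0 0 .01 0 0 0 1;0 0 .01 0 0 0 1",
)

```text
clock: 10.47
eef_pos: [480.2, -3.7, 117.6]
tool_rot: [-3.14, 0.78, -0.217]
force: [7.0, -1.0, 6.0]
width: 28.7
gripper_force: 62.1
```

```bash
python3 - <<'E'
from h import *
s,p,R=cur();print(s["clock"],p,s["force"],R.T@s["force"],s["tool_rot"])
E
```

```text
10.4667 [480.1529605   -3.72138069 117.58300056] [ 7.01519008 -0.97783396  6.0447978 ] [ 0.76425724 -0.57428672 -9.26254486] [-3.13979442  0.78046856 -0.21730505]
```

Floor contact is confirmed. Next I'll slide gently to the stop, then open.

Request:
move_arm(
  rows=".003 0 -.004 0 0 0 1;.006 0 -.006 0 0 0 1;.009 0 -.006 0 0 0 1;.012 0 -.006 0 0 0 1;.012 0 -.006 0 0 0 1;.012 0 -.006 0 0 0 1",
)

```text
clock: 10.97
eef_pos: [480.6, -3.7, 117.2]
tool_rot: [-3.14, 0.79, -0.22]
force: [-1.6, 2.5, 10.4]
width: 28.8
gripper_force: 61.5
```

```bash
python3 - <<'E'
from h import *
s,p,R=cur();print(s["clock"],p,s["force"],R.T@s["force"],s["tool_rot"])
E
```

```text
10.9667 [480.57511357  -3.74816239 117.20168202] [-1.63221002  2.4791211  10.42886451] [-8.90958069 -2.07203055 -5.8221497 ] [-3.14014778  0.78996203 -0.21979156]
```

Request:
move_arm(
  rows="0 0 0 0 0 0 0;0 0 0 0 0 0 -1;0 0 0 0 0 0 -1;0 0 0 0 0 0 -1;0 0 0 0 0 0 -1;0 0 -.03 0 0 0 -1;0 0 -.09 0 0 0 -1;0 0 -.17 0 0 0 -1;0 0 -.26 0 0 0 -1;0 0 -.34 0 0 0 -1;0 0 -.38 0 0 0 -1;0 0 -.38 0 0 0 -1",
)

```text
clock: 11.97
eef_pos: [562.9, -23.4, 197.9]
tool_rot: [-3.141, 0.779, -0.219]
force: [-0.6, 0.1, 0.4]
width: 85.1
gripper_force: 0.0
```

```bash
python3 - <<'E'
from h import *
s,p,R=cur();print(s["clock"],s["qpos"].round(3),p,s["force"],s["width"])
t=get_image("top");q=get_image("side")
a=cv2.resize(t["img"][220:320,260:350,::-1],(450,500),interpolation=cv2.INTER_CUBIC)
b=cv2.resize(q["img"][200:310,220:340,::-1],(545,500),interpolation=cv2.INTER_CUBIC)
o=np.clip(np.hstack([a,b])*1.8,0,255).astype(np.uint8)
cv2.imwrite("pics/d3.png",cv2.resize(o,(796,400)))
# plan: vertical tool, flipped: tool y = +scanner y ; grasp at x_s=-58
O=np.array([489.2,-5.6,80.1]);Rs=Rs_dock()
for xs in(-58,):
    gp=O+Rs@np.array([xs,0,16]);print("grasp",gp)
R1=down(77.5)
q1=gp+[0,0,95]
step(p,R,q1,R1)
E
```

```text
11.9667 [-0.267  1.143  0.844  1.136 -0.575  1.929 -1.241] [562.87459727 -23.36457479 197.87019999] [-0.60348517  0.08929765  0.43474635] 85.1453294967775
grasp [460.20548786   0.82792859 132.42590181]
shift [-0.3193 -0.0044  0.177 ] turn [7.5970e-01 4.0000e-04 1.8497e+00] mm 110 deg 180
```

View pics/d3.png

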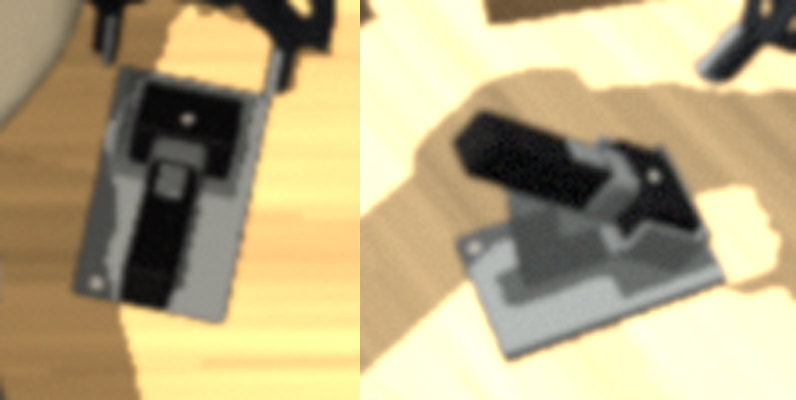

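The scanner is fully seated: both views show the head in the pocket and the handle on the spine. Next I'll flip the tool by a half turn and regrasp vertically.

```bash
python3 - <<'E'
from h import *
s,p,R=cur()
qa=np.array([530,-15,300.]);step(p,R,qa,down(-60))
step(qa,down(-60),np.array([480,-3,300]),down(15))
step(np.array([480,-3,300]),down(15),[460.2,.8,230],down(77.5))
E
```

```text
shift [-0.3198 -0.001  -0.1716] turn [-0.1859  0.4753 -0.4481] mm 109 deg 61
shift [-0.1243 -0.118   0.    ] turn [ 0.      0.     -0.8333] mm 51 deg 75
shift [ 0.0293 -0.0605  0.2333] turn [ 0.      0.     -0.6944] mm 73 deg 63
```

Request:
move_arm(
  rows="-.03 0 -.017 -.015 .04 -.035 -1;-.065 0 -.035 -.035 .085 -.08 -1;-.1 0 -.055 -.055 .14 -.13 -1;-.14 0 -.075 -.075 .195 -.185 -1;-.18 0 -.097 -.1 .25 -.24 -1;-.22 0 -.118 -.12 .31 -.29 -1;-.26 0 -.14 -.145 .37 -.35 -1;-.29 0 -.156 -.165 .425 -.4 -1;-.31 0 -.168 -.18 .46 -.435 -1;-.32 0 -.172 -.186 .475 -.448 -1;-.32 0 -.172 -.186 .475 -.448 -1",
)

```text
clock: 12.98
eef_pos: [527.4, -14.4, 300.6]
tool_rot: [-3.139, -0.0, 0.524]
force: [-0.4, 0.3, -0.4]
width: 85.3
gripper_force: 0.0
```

Request:
move_arm(
  rows="-.005 -.005 0 0 0 -.04 -1;-.02 -.02 0 0 0 -.11 -1;-.03 -.03 0 0 0 -.185 -1;-.04 -.04 0 0 0 -.26 -1;-.05 -.05 0 0 0 -.335 -1;-.06 -.06 0 0 0 -.41 -1;-.075 -.07 0 0 0 -.485 -1;-.085 -.08 0 0 0 -.56 -1;-.1 -.09 0 0 0 -.635 -1;-.11 -.1 0 0 0 -.71 -1;-.12 -.11 0 0 0 -.785 -1;-.124 -.118 0 0 0 -.833 -1",
)

```text
clock: 13.98
eef_pos: [479.0, -2.7, 298.9]
tool_rot: [-3.137, -0.001, 1.837]
force: [0.6, -0.3, 0.7]
width: 85.3
gripper_force: 0.0
```

```bash
python3 - <<'E'
from h import *
s,p,R=cur();print(s["clock"],s["qpos"].round(3),p,s["tool_rot"])
step(p,R,[460.2,.8,230],down(77.5))
E
```

```text
13.9833 [-0.437  0.355  0.522  1.913 -0.216  0.935  0.455] [478.97851097  -2.6969279  298.94227373] [-3.13670328e+00 -5.07590546e-04  1.83748783e+00]
shift [ 0.0276 -0.0562  0.2301] turn [-0.0026 -0.002  -0.6913] mm 72 deg 62
```

Request:
move_arm(
  rows=".001 -.003 .01 0 0 -.04 -1;.004 -.01 .04 0 0 -.115 -1;.007 -.016 .065 0 0 -.19 -1;.01 -.022 .09 0 0 -.265 -1;.014 -.028 .115 0 0 -.34 -1;.017 -.035 .14 0 0 -.415 -1;.02 -.04 .165 0 0 -.49 -1;.023 -.046 .19 0 0 -.565 -1;.026 -.052 .215 0 0 -.64 -1;.028 -.056 .23 -.003 -.002 -.691 -1;.028 -.056 .23 -.003 -.002 -.691 -1;.028 -.056 .23 -.003 -.002 -.691 -1",
)

```text
clock: 14.98
eef_pos: [461.0, 0.7, 230.2]
tool_rot: [3.141, 0.001, 2.915]
force: [-0.8, 0.0, 0.2]
width: 85.5
gripper_force: 0.0
```

```bash
python3 - <<'E'
from h import *
s,p,R=cur();print(s["clock"],s["qpos"].round(3),p,s["tool_rot"])
step(p,R,[460.2,.8,129.4],down(77.5))
E
```

```text
14.9833 [-0.213  0.39   0.205  2.047 -0.119  0.714  1.411] [461.01532216   0.74393595 230.2306571 ] [3.14065327e+00 1.04158977e-03 2.91498363e+00]
shift [ 0.003  -0.0007  0.3361] turn [ 0.0006  0.0007 -0.0054] mm 101 deg 0
```

Request:
move_arm(
  rows="0 0 .03 0 0 -.005 -1;.003 0 .08 0 0 -.005 -1;.003 0 .14 0 0 -.005 -1;.003 0 .2 0 0 -.005 -1;.003 0 .26 0 0 -.005 -1;.003 0 .31 0 0 -.005 -1;.003 0 .335 0 0 -.005 -1;.003 0 .338 0 0 -.005 -1;.003 0 .338 0 0 -.005 -1;.003 0 .338 0 0 -.005 -1",
)

```text
clock: 15.82
eef_pos: [461.8, 1.1, 130.3]
tool_rot: [3.14, 0.005, 2.925]
force: [0.9, -0.3, 0.4]
width: 85.2
gripper_force: 0.0
```

Request:
move_arm(
  rows="0 0 0 0 0 0 1;0 0 0 0 0 0 1;0 0 0 0 0 0 1;0 0 0 0 0 0 1;0 0 0 0 0 0 1;0 0 0 0 0 0 1;0 0 0 0 0 0 1;0 0 0 0 0 0 1",
)

```text
clock: 16.48
eef_pos: [461.4, 1.1, 130.3]
tool_rot: [3.14, 0.005, 2.926]
force: [-0.1, 0.1, 5.6]
width: 29.6
gripper_force: 59.0
```

```bash
python3 - <<'E'
from h import *
s,p,R=cur();print(s["clock"],s["qpos"].round(3),p.tolist(),s["tool_rot"].tolist(),s["force"])
O=np.array([489.2,-5.6,80.1]);Rs=Rs_dock();g=Rs.T@(p-O);A=Rs.T@R;print("g",g,A.round(3).tolist())
# scan pose
th=np.radians(-113.7);z=np.array([np.cos(th),np.sin(th),0]);x=np.array([0,0,-1.]);Rsc=np.c_[x,np.cross(z,x),z]
L=np.array([662,208.3,46]);Osc=L-Rsc@np.array([145,0,16]);P=Osc+Rsc@g;RT=Rsc@A
print("scan tcp",P,"toolz",RT[:,2])
np.savez("g.npz",g=g,A=A,P=P,RT=RT,pd=p,Rd=R)
E
```

```text
16.4833 [-0.161  0.561  0.141  2.145 -0.178  0.441  1.474] [461.356391210991, 1.0639805541647793, 130.25735915867654] [3.1395555783751603, 0.0046617712647725185, 2.925623445471635] [-0.09494557  0.1119721   5.6445316 ]
g [-55.7082146    0.47955767  15.22500298] [[-0.704, -0.003, 0.71], [-0.002, 1.0, 0.002], [-0.71, -0.0, -0.704]]
scan tcp [662.75062135 208.81687865 246.7082146 ] toolz [ 0.28476728  0.6436245  -0.71039081]
```

Request:
move_arm(
  rows="0 0 -.015 0 0 0 1;0 0 -.05 0 0 0 1;0 0 -.1 0 0 0 1;0 0 -.17 0 0 0 1;0 0 -.25 0 0 0 1;0 0 -.34 0 0 0 1;0 0 -.43 0 0 0 1;0 0 -.51 0 0 0 1;0 0 -.57 0 0 0 1;0 0 -.6 0 0 0 1;0 0 -.6 0 0 0 1",
)

```text
clock: 17.4
eef_pos: [461.1, 1.0, 311.3]
tool_rot: [3.139, 0.007, 2.926]
force: [0.6, -0.7, -3.4]
width: 29.4
gripper_force: 59.4
```

```bash
python3 - <<'E'
from h import *
s,p,R=cur();print(s["clock"],s["qpos"].round(3),p.tolist(),s["force"],s["width"])
d=np.load("g.npz");P=d["P"]+[0,0,50];RT=d["RT"]
from scipy.spatial.transform import Slerp
# go via yaw then lean
pa=np.array([540,90,320.]);Ra=down(20);step(p,R,pa,Ra);pb=np.array([620,150,310.]);S=Slerp([0,1],Ro.from_matrix([Ra,RT]));Rb=S(.5).as_matrix()
step(pa,Ra,pb,Rb);step(pb,Rb,P,RT)
E
```

```text
17.4 [-0.242  0.278  0.232  1.94  -0.08   0.925  1.384] [461.1313900008505, 0.9925922181928026, 311.308970199538] [ 0.61897619 -0.70843349 -3.35156929] 29.370973729938694
shift [-0.1935  0.3462 -0.0266] turn [0.004  0.0032 0.6404] mm 119 deg 58
shift [0.0967 0.319  0.0333] turn [-0.0955  0.2357  0.2297] mm 100 deg 31
shift [0.1646 0.1323 0.1269] turn [-0.0955  0.2357  0.2297] mm 74 deg 31
```

Request:
move_arm(
  rows="-.01 .015 0 0 0 .03 1;-.03 .05 -.004 0 0 .09 1;-.05 .09 -.007 0 0 .16 1;-.075 .13 -.01 0 0 .24 1;-.1 .17 -.013 0 0 .32 1;-.12 .22 -.016 0 0 .4 1;-.145 .26 -.02 .002 .002 .48 1;-.165 .3 -.023 .003 .003 .55 1;-.185 .33 -.026 .004 .003 .61 1;-.193 .346 -.027 .004 .003 .64 1;-.193 .346 -.027 .004 .003 .64 1",
)

```text
clock: 18.32
eef_pos: [538.9, 91.4, 316.1]
tool_rot: [-3.136, -0.001, 1.921]
force: [-0.4, 0.1, -2.5]
width: 29.4
gripper_force: 59.5
```

Request:
move_arm(
  rows=".01 .03 .003 -.008 .02 .02 1;.025 .08 .008 -.024 .06 .058 1;.04 .135 .014 -.04 .1 .097 1;.057 .19 .02 -.056 .14 .136 1;.074 .245 .026 -.073 .18 .175 1;.09 .295 .031 -.088 .218 .212 1;.097 .319 .033 -.095 .236 .23 1;.097 .319 .033 -.095 .236 .23 1",
)

```text
clock: 18.98
eef_pos: [618.6, 148.2, 305.6]
tool_rot: [3.065, -0.388, 1.566]
force: [0.4, -0.7, -2.0]
width: 29.5
gripper_force: 59.6
```

```bash
python3 - <<'E'
from h import *
s,p,R=cur();print(s["clock"],s["qpos"].round(3),p.tolist(),s["tool_rot"],s["force"],s["width"])
d=np.load("g.npz");step(p,R,d["P"]+[0,0,40],d["RT"])
E
```

```text
18.9833 [-0.298  0.528  0.337  1.647 -0.667  1.012  0.338] [618.577019859296, 148.2033775242354, 305.60174681725425] [ 3.06537903 -0.38752551  1.56581616] [ 0.4324892  -0.66153476 -2.02707875] 29.47827534289007
shift [0.1639 0.1355 0.1457] turn [-0.0985  0.2377  0.2263] mm 77 deg 31
```

Request:
move_arm(
  rows=".015 .012 .013 -.009 .02 .02 1;.04 .033 .036 -.024 .06 .056 1;.067 .055 .06 -.04 .1 .095 1;.095 .078 .084 -.057 .138 .132 1;.122 .1 .108 -.074 .178 .17 1;.148 .122 .131 -.09 .215 .205 1;.164 .135 .146 -.098 .238 .226 1;.164 .135 .146 -.098 .238 .226 1;.164 .135 .146 -.098 .238 .226 1",
)

```text
clock: 19.73
eef_pos: [662.4, 209.1, 288.4]
tool_rot: [3.135, -0.782, 1.165]
force: [0.5, -0.8, -2.1]
width: 29.2
gripper_force: 59.8
```

```bash
python3 - <<'E'
from h import *
s,p,R=cur();print(s["clock"],s["qpos"].round(3),p.tolist(),s["force"],s["width"])
d=np.load("g.npz");step(p,R,d["P"],d["RT"])
t=get_image("top");q=get_image("side")
a=cv2.resize(t["img"][150:260,160:280,::-1],(545,500),interpolation=cv2.INTER_CUBIC)
b=cv2.resize(q["img"][100:220,220:340,::-1],(500,500),interpolation=cv2.INTER_CUBIC)
o=np.clip(np.hstack([a,b])*1.6,0,255).astype(np.uint8)
cv2.imwrite("pics/s1.png",cv2.resize(o,(796,380)))
E
```

```text
19.7333 [ 0.068  0.579 -0.158  1.806 -1.094  0.684  0.4  ] [662.3860517274449, 209.0828210189146, 288.3918762519336] [ 0.46896754 -0.81401851 -2.13571217] 29.23228929734393
shift [-0.0981  0.0008  0.0984] turn [-0.0008 -0.0005  0.0021] mm 42 deg 0
```

View pics/s1.png

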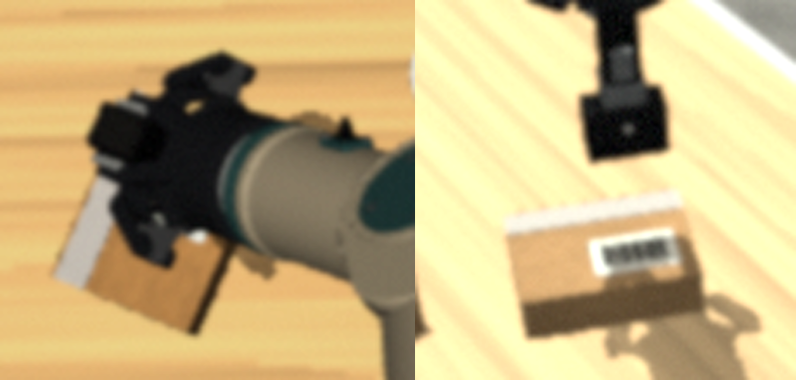

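The scanner hangs nose-down above the label, with its head along the label's long side. I'll descend 41 mm and hold.

Request:
move_arm(
  rows="-.012 0 .012 0 0 0 1;-.03 0 .03 0 0 0 1;-.05 0 .05 0 0 0 1;-.07 0 .07 0 0 0 1;-.086 0 .086 0 0 .002 1;-.095 0 .095 0 0 .002 1;-.098 .001 .098 0 0 .002 1;-.098 .001 .098 0 0 .002 1;-.098 .001 .098 0 0 .002 1;-.098 .001 .098 0 0 .002 1",
)

```text
clock: 20.67
eef_pos: [663.7, 210.6, 248.3]
tool_rot: [3.136, -0.783, 1.162]
force: [-0.4, -1.1, -2.4]
width: 29.4
gripper_force: 59.9
```

```bash
python3 - <<'E'
from h import *
s,p,R=cur();print(s["clock"],s["qpos"].round(3),s["qd"].round(3),p.tolist(),s["force"],s["width"])
d=np.load("g.npz");step(p,R,d["P"],d["RT"])
Rs=R@d["A"].T;O=p-Rs@d["g"];print("aim",O+Rs@[145,0,16],"x",Rs[:,0],"y",np.degrees(np.arctan2(Rs[1,1],Rs[0,1])))
E
```

```text
20.6667 [ 0.162  0.65  -0.311  1.835 -1.096  0.565  0.459] [ 0.003 -0.001 -0.003  0.002 -0.001 -0.001  0.   ] [663.7328157837356, 210.6282412932876, 248.33046162856118] [-0.39702899 -1.09408258 -2.3673317 ] 29.399663393337256
shift [-0.0087 -0.0006 -0.001 ] turn [ 0.     -0.0017  0.0009] mm 3 deg 0
aim [663.3908706  210.5267147   47.62049484] x [ 0.00203364  0.00207307 -0.99999578] y -23.644200574780992
```

Request:
move_arm(
  rows="0 0 0 0 0 0 1;0 0 0 0 0 0 1;0 0 0 0 0 0 1;0 0 0 0 0 0 1;0 0 0 0 0 0 1;0 0 0 0 0 0 1;0 0 0 0 0 0 1;0 0 0 0 0 0 1;0 0 0 0 0 0 1;0 0 0 0 0 0 1;0 0 0 0 0 0 1;0 0 0 0 0 0 1",
)

```text
clock: 21.67
eef_pos: [663.4, 210.6, 247.8]
tool_rot: [3.137, -0.783, 1.161]
force: [0.6, 0.1, -2.2]
width: 29.2
gripper_force: 59.9
```

```bash
python3 - <<'E'
from h import *
q=get_image("side");d=np.load("g.npz");s,p,R=cur();print(s["clock"])
Rs=R@d["A"].T;O=p-Rs@d["g"]
for P in([75,32,0],[75,-32,0],[75,32,32],[75,-32,32],[30,32,32],[30,-32,32]): print(P,proj(q,O+Rs@P).round(1))
im=q["img"].astype(int);m=((im.max(2)<62)[100:200,250:330]).astype(np.uint8)
for r in range(120,185,4):
    c=np.flatnonzero(im.max(2)[r,255:325]<62)+255;print(r,c.min() if len(c) else None,c.max() if len(c) else None,len(c))
E
```

```text
21.7167
[75, 32, 0] [298.5 151.4]
[75, -32, 0] [273.5 155.2]
[75, 32, 32] [300.9 159.4]
[75, -32, 32] [275.5 163.4]
[30, 32, 32] [300.  145.1]
[30, -32, 32] [273.9 149.1]
120 278 290 13
124 279 289 11
128 279 290 12
132 280 290 11
136 279 290 12
140 280 292 13
144 274 297 24
148 274 298 25
152 275 298 24
156 275 298 24
160 276 294 19
164 None None 0
168 None None 0
172 None None 0
176 None None 0
180 285 295 9
184 None None 0
```

Request:
move_arm(
  rows="-.005 0 -.005 0 0 0 1;-.012 0 -.012 0 0 0 1;-.018 0 -.018 0 0 0 1;-.018 0 -.018 0 0 0 1;-.018 0 -.018 0 0 0 1;-.018 0 -.018 0 0 0 1;-.018 0 -.018 0 0 0 1;-.018 0 -.018 0 0 0 1;-.018 0 -.018 0 0 0 1;-.018 0 -.018 0 0 0 1;-.018 0 -.018 0 0 0 1;-.018 0 -.018 0 0 0 1",
)

```text
clock: 22.72
eef_pos: [660.4, 203.6, 247.8]
tool_rot: [3.137, -0.783, 1.161]
force: [0.4, 0.5, -1.9]
width: 29.3
gripper_force: 59.9
```

Request:
move_arm(
  rows="0 0 0 0 0 0 1;0 0 0 0 0 0 1;0 0 0 0 0 0 1;0 0 0 0 0 0 1;0 0 0 0 0 0 1;0 0 0 0 0 0 1;0 0 0 0 0 0 1;0 0 0 0 0 0 1;0 0 0 0 0 0 1",
)

```text
clock: 23.47
eef_pos: [660.4, 203.5, 247.8]
tool_rot: [3.137, -0.783, 1.161]
force: [0.2, 0.5, -2.7]
width: 29.3
gripper_force: 59.9
```

```bash
python3 - <<'E'
from h import *
s,p,R=cur();print(s["clock"],s["qpos"].round(3),p)
d=np.load("g.npz")
pd,Rd=d["pd"],d["Rd"]
from scipy.spatial.transform import Slerp
pb=np.array([610,140,315.]);S=Slerp([0,1],Ro.from_matrix([R,down(20)]));Rb=S(.5).as_matrix()
step(p,R,p+[0,0,60],R)
step(p+[0,0,60],R,pb,Rb);pa=np.array([540,90,320.]);step(pb,Rb,pa,down(20));step(pa,down(20),pd+[0,0,150],Rd)
E
```

```text
23.4667 [ 0.176  0.647 -0.312  1.843 -1.096  0.57   0.469] [660.41595025 203.54793355 247.84147772]
shift [ 0.1411  0.0006 -0.1417] turn [0. 0. 0.] mm 60 deg 0
shift [-0.1683 -0.0689 -0.2015] turn [ 0.0957 -0.2365 -0.2294] mm 81 deg 31
shift [-0.1477 -0.226  -0.0981] turn [ 0.0957 -0.2365 -0.2294] mm 86 deg 31
shift [-0.1889 -0.3477  0.1325] turn [-0.0027 -0.0021 -0.6403] mm 125 deg 58
```

Read and held. Now I'll return the scanner to the cradle.

Request:
move_arm(
  rows=".015 0 -.015 0 0 0 1;.04 0 -.04 0 0 0 1;.07 0 -.07 0 0 0 1;.1 0 -.1 0 0 0 1;.125 0 -.125 0 0 0 1;.141 0 -.141 0 0 0 1;.141 0 -.141 0 0 0 1;.141 0 -.141 0 0 0 1",
)

```text
clock: 24.13
eef_pos: [660.2, 203.8, 307.9]
tool_rot: [3.136, -0.783, 1.162]
force: [0.7, -0.1, -2.0]
width: 29.3
gripper_force: 59.9
```

Request:
move_arm(
  rows="-.015 -.006 -.018 .009 -.02 -.02 1;-.04 -.017 -.05 .024 -.06 -.057 1;-.07 -.03 -.085 .04 -.1 -.096 1;-.1 -.04 -.12 .057 -.14 -.135 1;-.125 -.052 -.15 .072 -.178 -.172 1;-.15 -.063 -.18 .087 -.215 -.208 1;-.168 -.069 -.2 .096 -.236 -.229 1;-.168 -.069 -.2 .096 -.236 -.229 1",
)

```text
clock: 24.8
eef_pos: [609.5, 141.1, 314.5]
tool_rot: [3.058, -0.39, 1.573]
force: [0.3, 0.0, -2.3]
width: 29.3
gripper_force: 59.8
```

Request:
move_arm(
  rows="-.013 -.02 -.009 .009 -.02 -.02 1;-.037 -.056 -.025 .024 -.06 -.057 1;-.06 -.095 -.04 .04 -.1 -.096 1;-.087 -.135 -.058 .057 -.14 -.135 1;-.11 -.17 -.074 .072 -.178 -.172 1;-.134 -.205 -.09 .087 -.215 -.208 1;-.148 -.226 -.098 .096 -.236 -.229 1;-.148 -.226 -.098 .096 -.236 -.229 1",
)

```text
clock: 25.47
eef_pos: [538.2, 92.2, 318.6]
tool_rot: [-3.139, -0.004, 1.922]
force: [0.3, -0.1, -2.5]
width: 29.3
gripper_force: 59.7
```

```bash
python3 - <<'E'
from h import *
s,p,R=cur();print(s["clock"],s["qpos"].round(3),p)
d=np.load("g.npz");step(p,R,d["pd"]+[0,0,150],d["Rd"])
E
```

```text
25.4667 [-0.247  0.402  0.041  1.709 -0.023  1.034  0.154] [538.17729146  92.21034349 318.58892731]
shift [-0.1977 -0.3446  0.128 ] turn [-0.0031 -0.0054 -0.639 ] mm 125 deg 58
```

Request:
move_arm(
  rows="-.01 -.017 .006 0 0 -.03 1;-.03 -.05 .018 0 0 -.09 1;-.05 -.09 .033 0 0 -.165 1;-.075 -.13 .048 0 -.002 -.24 1;-.1 -.173 .064 0 -.003 -.32 1;-.125 -.216 .08 -.002 -.004 -.4 1;-.15 -.26 .096 -.003 -.005 -.48 1;-.17 -.3 .11 -.003 -.005 -.555 1;-.19 -.33 .123 -.003 -.005 -.615 1;-.198 -.345 .128 -.003 -.005 -.639 1;-.198 -.345 .128 -.003 -.005 -.639 1;-.198 -.345 .128 -.003 -.005 -.639 1",
)

```text
clock: 26.47
eef_pos: [463.1, -0.8, 280.6]
tool_rot: [3.138, 0.007, 2.919]
force: [1.3, -0.6, -1.6]
width: 29.2
gripper_force: 59.7
```

```bash
python3 - <<'E'
from h import *
s,p,R=cur();print(s["clock"],s["qpos"].round(3),p)
d=np.load("g.npz");step(p,R,d["pd"]+[0,0,20],d["Rd"])
q=get_image("side");Rs=R@d["A"].T;O=p-Rs@d["g"]
for P in([75,-32,0],[75,-32,32],[75,32,32],[-90,-15,0],[-90,-15,32],[-90,15,32],[30,-32,32]): print(P,proj(q,O+Rs@P).round(1))
cv2.imwrite("pics/e1.png",np.clip(cv2.resize(q["img"][130:270,220:360,::-1],(560,560),interpolation=cv2.INTER_CUBIC)*1.8,0,255).astype(np.uint8))
E
```

```text
26.4667 [ 0.078  0.317 -0.178  1.973  0.072  0.85   1.21 ] [463.08448114  -0.77228557 280.63125915]
shift [0.0098 0.0032 0.4345] turn [ 0.0008  0.0012 -0.0043] mm 130 deg 0
[75, -32, 0] [304.1 225.5]
[75, -32, 32] [314.1 214.5]
[75, 32, 32] [302.2 194.2]
[-90, -15, 0] [238.5 195.6]
[-90, -15, 32] [248.8 182.9]
[-90, 15, 32] [243.8 172.7]
[30, -32, 32] [298.6 208.2]
```

View pics/e1.png

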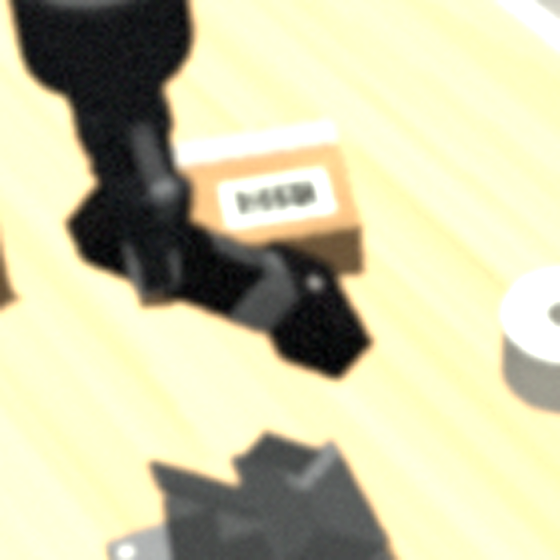

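The nose and tail are within about 2 px of the prediction, so the scanner hasn't slipped in the fingers. I'll descend.

Request:
move_arm(
  rows=".003 .001 .03 0 0 -.004 1;.01 .003 .09 0 0 -.004 1;.01 .003 .16 0 0 -.004 1;.01 .003 .23 0 0 -.004 1;.01 .003 .3 0 0 -.004 1;.01 .003 .36 0 0 -.004 1;.01 .003 .41 0 0 -.004 1;.01 .003 .43 0 0 -.004 1;.01 .003 .434 0 0 -.004 1;.01 .003 .434 0 0 -.004 1;.01 .003 .434 0 0 -.004 1;.01 .003 .434 0 0 -.004 1",
)

```text
clock: 27.52
eef_pos: [462.0, 1.1, 151.6]
tool_rot: [3.139, 0.009, 2.929]
force: [0.8, -1.0, -2.3]
width: 29.3
gripper_force: 59.7
```

```bash
python3 - <<'E'
from h import *
s,p,R=cur();print(s["clock"],p,s["force"])
d=np.load("g.npz");step(p,R,d["pd"],d["Rd"])
E
```

```text
27.5167 [461.95103925   1.05970129 151.5963805 ] [ 0.75660746 -1.03744467 -2.31739578]
shift [ 0.0026 -0.0006  0.0711] turn [0.0002 0.0029 0.0023] mm 21 deg 0
```

Request:
move_arm(
  rows=".003 0 .01 0 .001 .001 1;.005 0 .022 0 .003 .002 1;.005 0 .034 0 .003 .002 1;.005 0 .045 0 .003 .002 1;.005 0 .054 0 .003 .002 1;.005 0 .061 0 .003 .002 1;.005 0 .066 0 .003 .002 1;.005 0 .069 0 .003 .002 1;.005 0 .069 0 .003 .002 1;.005 0 .069 0 .003 .002 1",
)

```text
clock: 28.35
eef_pos: [461.3, 1.2, 130.4]
tool_rot: [3.139, 0.005, 2.926]
force: [3.1, -0.6, -0.6]
width: 29.6
gripper_force: 60.1
```

```bash
python3 - <<'E'
from h import *
s,p,R=cur();print(s["clock"],p,s["force"],s["torque"])
d=np.load("g.npz");step(p,R,d["pd"],d["Rd"])
E
```

```text
28.35 [461.2715773    1.20069995 130.36413493] [ 3.05450821 -0.55691495 -0.55339971] [-0.17113652 -0.74171563 -0.04625389]
shift [-0.0004 -0.0004  0.0004] turn [0.0003 0.0004 0.0002] mm 0 deg 0
```

Same pose as when I picked it up, with light contact. I'll open and retreat straight up.

Request:
move_arm(
  rows="0 0 0 0 0 0 .3;0 0 0 0 0 0 -.2;0 0 0 0 0 0 -1;0 0 0 0 0 0 -1;0 0 0 0 0 0 -1;0 0 0 0 0 0 -1;0 0 -.03 0 0 0 -1;0 0 -.09 0 0 0 -1;0 0 -.17 0 0 0 -1;0 0 -.26 0 0 0 -1;0 0 -.34 0 0 0 -1;0 0 -.38 0 0 0 -1",
)

```text
clock: 29.35
eef_pos: [460.6, 1.3, 247.4]
tool_rot: [3.139, 0.007, 2.926]
force: [0.3, 0.4, -0.9]
width: 85.4
gripper_force: 0.0
```

Request:
move_arm(
  rows="0 0 -.05 0 0 0 -1;0 0 -.12 0 0 0 -1;0 0 -.18 0 0 0 -1;0 0 -.2 0 0 0 -1;0 0 -.2 0 0 0 -1;0 0 -.2 0 0 0 -1;0 0 -.2 0 0 0 -1;0 0 -.2 0 0 0 -1",
)

```text
clock: 30.02
eef_pos: [458.6, 1.0, 303.0]
tool_rot: [3.14, 0.0, 2.926]
force: [0.5, -0.1, -0.4]
width: 85.8
gripper_force: 0.0
```

```bash
python3 - <<'E'
from h import *
s,p,R=cur();print(s["clock"],p,s["force"],s["width"])
q=get_image("side")
a=cv2.imread("pics/d3.png")
b=cv2.resize(q["img"][200:310,220:340,::-1],(545,500),interpolation=cv2.INTER_CUBIC)
b=np.clip(b*1.8,0,255).astype(np.uint8)
b=cv2.resize(b,(436,400));o=np.hstack([a[:,360:],b[:,:360]])
cv2.imwrite("pics/f.png",o[:,:800])
for n in("top","side"):
    g=get_image(n)["img"].astype(int);o=cv2.imread(f"pics/{n}0.png")[:,:,::-1].astype(int)
    for k,bx in (("top",dict(parcel=(170,172,245,250),carton=(148,265,202,325),tape=(365,150,406,216),roll=(275,150,315,195)))if n=="top" else("side",dict(parcel=(245,158,315,208),carton=(160,162,225,225),tape=(378,258,452,310),roll=(342,195,382,235))),):
        for m,(x0,y0,x1,y1) in bx.items(): 
            sh=cv2.phaseCorrelate(g[y0:y1,x0:x1].mean(2).astype(np.float32),o[y0:y1,x0:x1].mean(2).astype(np.float32));print(n,m,np.round(sh[0],2),round(sh[1],2))
E
```

```text
30.0167 [458.62319805   0.99744818 302.98730637] [ 0.54081659 -0.05981869 -0.36999892] 85.76617881407084
top parcel [0.52 0.03] 0.95
top carton [ 0.04 -0.06] 0.98
top tape [0.5  0.03] 1.0
top roll [0.11 0.55] 0.94
side parcel [-0.39  0.11] 0.63
side carton [-0.04 -0.01] 1.0
side tape [ 0.51 -0.05] 0.96
side roll [-0.    0.03] 0.94
```

View pics/f.png

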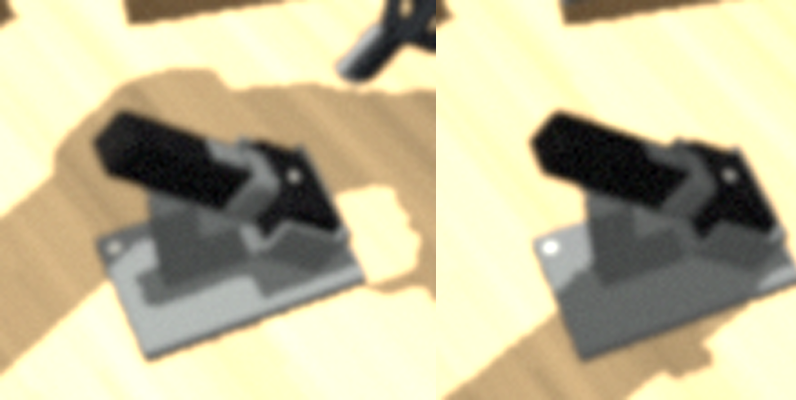

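The scanner sits exactly as it did after the first docking (left half of the picture against the right), and nothing else has moved. I'll hand it in.

```bash
python3 -c "
from cell import *
print(finish_job())"
```

```text
the job is handed in; nothing more can be done
None
```

The scanner was docked, held over the flat parcel's label for the read, and put back home in the cradle; I handed the job in at about 30 s with the parcels and bench items unmoved in the images, but no verdict came back.

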